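# Close the recessed equalising valve with the hex key

## Robot

A 6-joint arm with a two-finger parallel gripper is mounted at the origin on the work surface. World frame = base frame: x ahead of the robot, y to its left, z up, the work surface at z = 0. Lengths are in m, angles in rad, forces in N, time in s.
With the tool pointing down it reaches from about 0.325 to 0.9 m from the base axis. Payload 3.5 kg.
Tool frame: the origin (TCP) lies midway between the tips of the shut fingers; the grasp point (between the pads) lies env.tcp_to_grasp behind it (env.tcp_to_grasp is the distance from the TCP to the grasp point, in m); z points along the fingers, x is the direction in which the jaws open and shut, and the axes are right-handed (so a half turn about z gives the same grasp; the last joint's range is limited). The gripper opens to 85 mm and grips with 20 to 120 N. Pads are 22 mm wide; open, the fingers measure 114 mm over their backs; the gripper's body (76 mm by 85 mm) begins 54 mm behind the grasp point. The pads swing forward as they close: fully open they stand 13 mm farther back than shut.
Start: joints at [1.167, 0.276, -0.026, 1.268, 0, 1.467], TCP at [0.185, 0.597, 0.231] pointing down, gripper open.
Joint ranges: [-3.12, 3.12], [-0.85, 1.88], [-1.08, 1.24], [-1.95, 2.15], [-1.57, 1.53], [-3.14, 3.14]. Speed limits (rad/s): [2.57, 2.57, 3.14, 3.14, 3.14, 3.14].

## Interface

Orientations are given as a rotation vector (axis times angle).
In Python, from station import env gives the robot as it stands.
- The arm moves only by the tool apply_moves, never from a script. Its argument "deltas" is one flat list of numbers, 7 for each row, row after row: the shift along the tool's x, y, z in mm, then the turn, a rotation vector about the tool's x, y, z in degrees, then the closure, from -1 (fully open) to 1 (shut). A call has 1 to 20 rows; each row shifts and turns the commanded pose from where the row before left it, along the tool's axes as they then stand; what a row does not reach is not made up. A row lasts 1/10 s, in which the tool goes at most 50 mm and 8.59 degrees, less where a joint would pass 70% of its speed; a pose out of reach is approached as far as the arm can. A call is refused whole if a number of a shift passes 50 or a number of a turn 8.59, either way. A call with a gripper value outside its range is refused whole. The fingers move at their own pace and stop on an object; the grip force is fixed at half the most. Time passes only in rows, so rows that do not move let the fingers close. It gives the time, the measured TCP pose, the force and the opening at its end, in the units of the state.
- env.observe(): the state, without advancing time (a new reading comes with each control period).
- env.capture(name): name is "side" or "top" or "wrist"; returns a dict with "frame" (420x560x3 uint8, red, green, blue), "fx", "fy", "cx", "cy" (pixels), "distortion" ([k1, k2, p1, p2, k3] as OpenCV has them; the pictures are not rectified), "rvec" (rotation vector, rad) and "tvec" (3), from world to camera coordinates, as OpenCV has them. Camera axes: x right, y down, z forward; pixel columns grow to the right and rows downward; lengths in m; the calibration is good to about 2 mm. A picture is of the moment at which its call begins. There is no depth.
- env.job_done(): hands the job in, once; it reports no verdict.
The state is a dict: "time_s": time; "qpos": joint angles; "qvel": joint speeds; "joint_torque": joint torques, N m; "eef_pos": TCP position; "orientation": TCP orientation; "wrist_force": force on the tool from outside, world axes, zero at the start; "torque": the same for the moment, N m; "width": opening from 0.0 (shut) to 1.0 (fully open).
Only numpy, scipy, OpenCV 4.12 (cv2) and the standard library are available. Lean on these libraries where they do the work, as an engineer would, in place of code of your own. Each camera call takes 0.05 s, during which the arm holds its last target. There are 200 camera calls.

## Task

Close the equalising valve on the pressure transmitter's manifold: take the T-handled hex key from its stand, lower it into the valve's bore and turn it until it drops fully home in the hidden socket, then turn it clockwise until the pointer reaches the red mark at the stop. Leave the key standing in the socket, fully home, let go of it, and do not disturb the other things on the bench.

Things in the scene. Friction and masses are not known exactly. Their poses are not given: they have to be found in the camera images.
- hex_key: T-handled steel hex key, about 0.3 kg (varies), upright in its stand at the start. Origin: centre of the hex tip's underside; z up along the shaft, x along the crossbar. From the tip: hexagon 17 mm across flats (19.6 across corners) up to 75 mm, two flats facing the key's +x and -x; then a 14 mm round neck up to 105 mm; then the crossbar
- key_tip (a point): centre of the underside of the key's hex tip (the origin of hex_key)
- key_grip (a point): centre of the key's orange crossbar, 115 mm above the tip. The bar is 90 mm long (x), 18 mm wide (y, pinch across this) and 20 mm tall; axes as hex_key
- key_stand: fixed black block 90 x 90 x 50 mm on a 110 x 110 mm foot, with one upright hole 25 mm in diameter and 42 mm deep in which the key stands. Origin: underside centre; z up
- stand_hole (a point): centre of the mouth of the stand's hole, 50 mm above the bench; the hole's floor, on which the key stands, is 42 mm below
- manifold: fixed steel manifold block 100 x 110 mm, 70 mm tall, carrying on its -x side a blue transmitter with a round head (its nearest face 75 mm from the bore's axis, its top 156 mm above the bench). Origin: on the bench directly under the valve's bore; z up, and its x axis points away from the blue transmitter, through the red mark
- valve_mouth (a point): centre of the mouth of the valve's upright bore in the block's top, 70 mm above the bench, in the middle of a white dial. The bore is 20.6 mm in diameter, with a chamfer 6 mm wide at the mouth, and 25 mm deep down to the face of the socket screw, in which a hexagonal socket 18 mm across flats goes 14 mm deeper
- socket_floor (a point): centre of the hex socket's floor, 31 mm above the bench: key_tip comes here when fully home. How the hexagon is turned cannot be seen and has no fixed relation to the pointer: a key more than about 0.11 rad out of line stands on the screw's face and, turned by up to 60 degrees under 5 to 8 N, drops 14 mm; if the pointer moves before it drops, ease it back a little
- valve (a joint): valve angle, rad, shown by the black pointer on the dial: 0 = open (green mark, manifold's +y), growing clockwise from above to the firm stop at 1.57 = closed (red mark, manifold's +x). Only the hex socket turns it (friction torque 0.2 N m); it stays where left. The key has about 0.11 rad of play either way, so it turns a little further than the valve
- puck_a: loose blue-grey sensor module, a disc 44 mm in diameter and 22 mm tall; origin under its centre; bystander
- puck_b: a second module like puck_a; bystander
- calibrator: loose yellow hand-held instrument lying flat, 100 (x) x 190 (y) x 45 mm, 50 mm over its keys; origin under its centre; bystander
There are look-alikes about, which are no part of the job. There is more than one size of the hex_key; the job needs the middle-sized.

How it is judged:
On the way, in this order (a step that is already met when the one before it is completed fails the run):
1. the hex key has dropped fully home in the valve's socket: its tip within 4 mm of the socket floor in height and 4 mm sideways (z of key_tip in the frame of socket_floor below 0.004 m and horizontal distance between key_tip and socket_floor below 0.004 m), for 0.1 s.
2. the valve is turned clockwise to its stop (joint above 1.45 rad) (value of joint valve above 1.45 rad), for 0.1 s.
At the end, for the whole second after the job is handed in: the valve is at its closed stop (above 1.45 rad of 1.57), the key stands at rest and released in the socket, its tip within 4 mm of the socket floor in height and sideways, tilted less than 0.12 rad (all of step 1 and value of joint valve above 1.45 rad and angle between hex_key's own z axis and vertical below 0.12 rad and linear speed of hex_key below 0.02 m/s); the robot touches nothing.
It fails at once if a sensor module or the yellow calibrator is shifted by more than 20 mm (distance of any of puck_a, puck_b, calibrator from where it was at the start of the episode above 0.02 m).
It also fails if it takes over 51 s, if anything falls off the work surface, if the arm or the gripper's body presses on something with over 40 N, if the wrist force passes 120 N, or if a joint passes its speed limit or range.

## Working session

There is one attempt and no reset: what is moved stays moved. The work goes in short steps, Python scripts to look and compute and a tool call to move; the robot and the scene stay as the last step left them, time stands still between calls to the robot, and variables do not carry over. Pictures are saved under pics/ and viewed, about 8 in all and at most 12, crops included, and the job is handed in when it is done.

Besides the shell and the picture viewer there is one more tool, called after "Request:" as a command line: name --argument value ..., lists and objects as JSON in quotes. apply_moves: Moves the arm, as the interface text tells. Its arguments: {"type":"object","properties":{"deltas":{"type":"array","items":{"type":"number"}}},"required":["deltas"]}

```bash
mkdir -p pics
cat > h.py <<'E'
import numpy as np, cv2
from station import env
def cap(n,f=None):
    c=env.capture(n)
    if f: cv2.imwrite('pics/'+f,c['frame'][:,:,::-1])
    c['K']=np.array([[c['fx'],0,c['cx']],[0,c['fy'],c['cy']],[0,0,1]]);c['D']=np.array(c['distortion'])
    c['R']=cv2.Rodrigues(np.array(c['rvec'],float))[0];c['o']=-c['R'].T@np.array(c['tvec']);return c
def ray(c,uv):
    p=cv2.undistortPoints(np.array([[uv]],float),c['K'],c['D'])[0,0]
    d=c['R'].T@np.array([p[0],p[1],1]);return c['o'],d/np.linalg.norm(d)
def plane(c,uv,z):
    o,d=ray(c,uv);return o+d*(z-o[2])/d[2]
def tri(*cu):
    A=np.zeros((3,3));b=np.zeros(3)
    for c,uv in cu:
        o,d=ray(c,uv);P=np.eye(3)-np.outer(d,d);A+=P;b+=P@o
    x=np.linalg.solve(A,b);return x,[np.linalg.norm((np.eye(3)-np.outer(ray(c,u)[1],ray(c,u)[1]))@(x-ray(c,u)[0])) for c,u in cu]
def proj(c,X): return cv2.projectPoints(np.array(X,float).reshape(-1,3),np.array(c['rvec'],float),np.array(c['tvec'],float),c['K'],c['D'])[0][:,0]
E
python3 - <<'E'
from h import *
for n in('top','side'):
    c=cap(n,n+'0.png');print(n,c['o'],c['R'].tolist(),c['fx'])
print(env.observe(),env.tcp_to_grasp)
E
```

```text
top [0.3884283  0.05726141 1.20554954] [[-0.09159993637044195, -0.9957939418339121, -0.001969026107248001], [-0.9734318055567064, 0.08995927444686413, -0.21056554530978056], [0.20985702653840851, -0.017371077913416674, -0.977577758577078]] 500.4030482858814
side [0.48356423 0.69278094 0.66130429] [[-0.9849494651119577, -0.1728392861982808, 0.0010641062622060576], [-0.11499130739385274, 0.6506732953138264, -0.7506006008452826], [0.12904088654190554, -0.7394260232855723, -0.6607553296709484]] 486.02454067031664
{'time_s': 0.1, 'qpos': array([ 1.16659370e+00,  2.77082475e-01, -2.77730751e-02,  1.26799487e+00,
       -1.54318359e-05,  1.46739543e+00]), 'qvel': array([ 0.00044407,  0.00021598,  0.00311237,  0.00103025, -0.00112721,
        0.00091864]), 'joint_torque': array([ 1.16195770e-04, -4.46707571e+01,  2.96128356e+01,  8.46473558e-03,
       -1.64204021e-04, -4.81694087e-06]), 'eef_pos': array([0.18490899, 0.59626831, 0.23024184]), 'orientation': array([ 2.52836238,  1.86288906, -0.00276807]), 'wrist_force': array([0.48623173, 0.59221592, 0.49529852]), 'torque': array([ 0.00287888, -0.0536854 , -0.03446034]), 'width': 0.9960655980942394} 0.0187
```

View pics/top0.png

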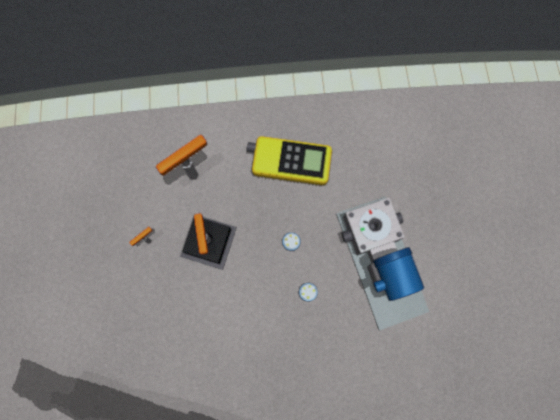

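View pics/side0.png

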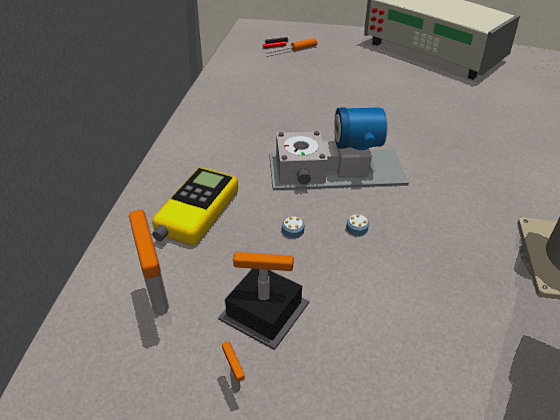

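The top view shows the middle key in its stand, with its bar at about (201,233). The other two orange keys are look-alikes, and the dial is at (376,225). The side view shows the key at (263,262) and the dial at (301,146).

```bash
cat >> h.py <<'E'
def blob(c,kind,near):
    h=cv2.cvtColor(c['frame'],cv2.COLOR_RGB2HSV)
    lo,hi={'orange':((5,150,80),(18,255,255)),'white':((0,0,175),(180,40,255)),'dark':((0,0,0),(180,255,70))}[kind]
    m=cv2.inRange(h,lo,hi);n,l,s,ce=cv2.connectedComponentsWithStats(m)
    k=[i for i in range(1,n) if s[i,4]>30];i=min(k,key=lambda i:np.hypot(*(ce[i]-near)))
    return (l==i).astype(np.uint8),ce[i],s[i]
E
python3 - <<'E'
from h import *
t=cap('top');s=cap('side')
mt,ct,st=blob(t,'orange',(201,233));ms,cs,ss=blob(s,'orange',(263,262))
print(ct,st,cs,ss)
print('grip',tri((t,ct),(s,cs)))
def ends(m):
    r=cv2.minAreaRect(cv2.findContours(m,0,1)[0][0]);b=cv2.boxPoints(r)
    e=[(np.linalg.norm(b[i]-b[(i+1)%4]),(b[i]+b[(i+1)%4])/2) for i in range(4)]
    e.sort(key=lambda x:x[0]);return e[0][1],e[1][1]
a=ends(mt);b=ends(ms);print(a,b)
# top ends y-pixel low = far ; match by both
for o in((0,1),(1,0)):
    P=[tri((t,a[i]),(s,b[o[i]])) for i in (0,1)];print(P,np.linalg.norm(P[0][0]-P[1][0]))
for c,n in((t,(376,225)),(s,(301,146))):
    m,ce,sa=blob(c,'white',n);print(ce,sa,plane(c,ce,.07))
print('dial',tri((t,blob(t,'white',(376,225))[1]),(s,blob(s,'white',(301,146))[1])))
E
```

```text
[200.27576602 233.7994429 ] [194 214  14  40 359] [262.93595506 260.94719101] [233 252  61  19 890]
grip (array([0.5833549 , 0.209237  , 0.12518722]), [np.float64(0.0006718749894978125), np.float64(0.0006718749894980237)])
(array([197.20229, 213.815  ], dtype=float32), array([203.29478, 253.41617], dtype=float32)) (array([232.8673 , 258.99115], dtype=float32), array([292.66815, 262.9779 ], dtype=float32))
[(array([0.62863528, 0.21334887, 0.12527883]), [np.float64(0.0005652377675791451), np.float64(0.000565237767579175)]), (array([0.53926986, 0.20536833, 0.12497997]), [np.float64(0.00043486109082011216), np.float64(0.0004348610908201184)])] 0.08972154800386685
[(array([0.5797263 , 0.21346459, 0.14757473]), [np.float64(0.042610923107578115), np.float64(0.042610923107577935)]), (array([0.58391877, 0.21216745, 0.12347564]), [np.float64(0.04481310578526196), np.float64(0.04481310578526196)])] 0.024495419562872347
[375.65362776 226.76277603] [ 349  201   52   53 1585] [ 0.57157502 -0.18890259  0.07      ]
[300.86723164 146.34039548] [277 132  50  28 708] [ 0.57688518 -0.18524428  0.07      ]
dial (array([ 0.57478238, -0.18974965,  0.06654308]), [np.float64(0.0026160229451991273), np.float64(0.0026160229451989104)])
```

```bash
cat >> h.py <<'E'
from scipy.spatial.transform import Rotation as Ro
def goto(pos,yaw):
    s=env.observe();R=Ro.from_rotvec(s['orientation'])
    x=np.array([np.cos(yaw),np.sin(yaw),0]);z=np.array([0,0,-1.]);T=Ro.from_matrix(np.c_[x,np.cross(z,x),z])
    print('t',s['time_s'],'tcp',s['eef_pos'].round(4),'shift mm (initial tool axes)',(R.inv().apply(np.array(pos)-s['eef_pos'])*1e3).round(1),'turn deg',np.degrees((R.inv()*T).as_rotvec()).round(2),'shift in final axes',(T.inv().apply(np.array(pos)-s['eef_pos'])*1e3).round(1),'F',s['wrist_force'].round(1),'w',s['width'].round(3),'q',s['qpos'].round(2))
E
python3 - <<'E'
from h import *
goto((.584,.2094,.24),np.pi/2+.089)
E
```

```text
Traceback (most recent call last):
  File "h.py", line 29, in goto
    print('t',s['time_s'],'tcp',s['eef_pos'].round(4),'shift mm (initial tool axes)',(R.inv().apply(np.array(pos)-s['eef_pos'])*1e3).round(1),'turn deg',np.degrees((R.inv()*T).as_rotvec()).round(2),'shift in final axes',(T.inv().apply(np.array(pos)-s['eef_pos'])*1e3).round(1),'F',s['wrist_force'].round(1),'w',s['width'].round(3),'q',s['qpos'].round(2))
                                                                                                                                                                                                                                                                                                                       ^^^^^^^^^^^^^^^^
AttributeError: 'float' object has no attribute 'round'
```

```bash
sed -i "s/s\['width'\].round(3)/round(s['width'],3)/" h.py
python3 - <<'E'
from h import *
goto((.584,.2094,.24),np.pi/2+.089)
E
```

```text
t 0.2 tcp [0.185  0.5965 0.2306] shift mm (initial tool axes) [-251.5  495.8   -9.1] turn deg [-2.000e-02  8.000e-02 -2.233e+01] shift in final axes [-421.   363.    -9.4] F [-1.  -0.2 -0. ] w 0.997 q [ 1.17  0.28 -0.03  1.27 -0.    1.47]
```

Request:
apply_moves --deltas '[-18, 35.4, -0.7, 0, 0, 0, -1, -18, 35.4, -0.7, 0, 0, 0, -1, -18, 35.4, -0.7, 0, 0, 0, -1, -18, 35.4, -0.7, 0, 0, 0, -1, -18, 35.4, -0.7, 0, 0, 0, -1, -18, 35.4, -0.7, 0, 0, 0, -1, -18, 35.4, -0.7, 0, 0, 0, -1, -18, 35.4, -0.7, 0, 0, 0, -1, -18, 35.4, -0.7, 0, 0, 0, -1, -18, 35.4, -0.7, 0, 0, 0, -1, -18, 35.4, -0.7, 0, 0, 0, -1, -18, 35.4, -0.7, 0, 0, 0, -1, -18, 35.4, -0.7, 0, 0, 0, -1, -18, 35.4, -0.7, 0, 0, 0, -1, 0, 0, 0, 0, 0, -7.45, -1, 0, 0, 0, 0, 0, -7.45, -1, 0, 0, 0, 0, 0, -7.45, -1, 0, 0, 0, 0, 0, 0, -1]'

```text
time_s: 2.0
eef_pos: [0.5838, 0.2092, 0.2407]
orientation: [-2.121, -2.317, 0.001]
wrist_force: [-0.6, -0.5, -0.1]
width: 1.004
```

Run:
```python
from h import *
goto((.584,.2094,.104),np.pi/2+.089)
c=cap('wrist','w1.png');print(c['o'],c['R'][2],proj(c,[(.584,.2094,.133),(.575,-.19,.07)]))
```

```text
t 2.0 tcp [0.5838 0.2092 0.2407] shift mm (initial tool axes) [  0.2   0.3 136.7] turn deg [-0.04  0.01 -0.02] shift in final axes [  0.2   0.2 136.7] F [-0.6 -0.5 -0.1] w 1.004 q [ 0.24  0.26 -0.02  1.28  0.    0.15]
[0.51316826 0.20261239 0.38256474] [ 0.28016376  0.02458571 -0.95963733] [[ 274.88776383  208.6154346 ]
 [-206.91315629  135.46564737]]
```

View pics/w1.png

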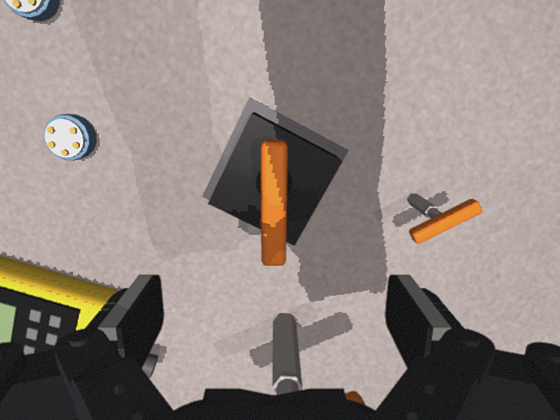

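The wrist view shows the bar at about (274,203), straight between the jaws, within 1 px of the projected point. The larger look-alike stands just beyond the gripper, so I'll check the clearance before going down.

Run:
```python
from h import *
t=cap('top','t1.png');s=cap('side')
_,a,_s=blob(t,'orange',(182,155));_,b,_=blob(s,'orange',(145,242));print(a,b,_s,tri((t,a),(s,b)))
for k,(c,n) in enumerate(((t,(376,225)),(s,(301,146)))):
    cv2.imwrite(f'pics/d{k}.png',cv2.resize(c['frame'][n[1]-40:n[1]+40,n[0]-45:n[0]+45,::-1],None,fx=6,fy=6,interpolation=cv2.INTER_CUBIC))
i=[cv2.imread(f'pics/d{k}.png') for k in (0,1)];im=cv2.resize(np.hstack(i),(800,356));cv2.imwrite('pics/d.png',im)
```

```text
[191.         147.77310924] [144.2094055  244.09405501] [177 135  29  27 357] (array([0.77392916, 0.21635981, 0.13591165]), [np.float64(0.005492451734007932), np.float64(0.0054924517340080746)])
```

View pics/d.png

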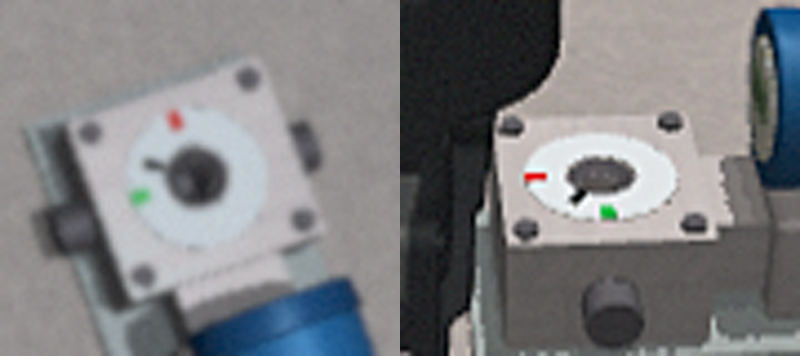

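The crop shows the bore at about top (375,225) and side (301,145). The pointer sits between green and red, so the valve isn't fully open yet. The way down is clear, so I'll descend and grip.

Request:
apply_moves --deltas '[0, 0, 27, 0, 0, 0, -1, 0, 0, 27, 0, 0, 0, -1, 0, 0, 27, 0, 0, 0, -1, 0, 0, 27, 0, 0, 0, -1, 0, 0, 20, 0, 0, 0, -1, 0, 0, 8, 0, 0, 0, -1, 0, 0, 0, 0, 0, 0, -1, 0, 0, 0, 0, 0, 0, 1, 0, 0, 0, 0, 0, 0, 1, 0, 0, 0, 0, 0, 0, 1, 0, 0, 0, 0, 0, 0, 1, 0, 0, 0, 0, 0, 0, 1, 0, 0, 0, 0, 0, 0, 1, 0, 0, 0, 0, 0, 0, 1, 0, 0, 0, 0, 0, 0, 1]'

```text
time_s: 3.65
eef_pos: [0.5845, 0.2094, 0.106]
orientation: [2.12, 2.318, 0.002]
wrist_force: [-1.0, -0.2, 5.6]
width: 0.196
```

Run:
```python
from h import *
goto((.584,.2094,.205),np.pi/2+.089)
t=cap('top');s=cap('side')
a=blob(t,'dark',(375,225));b=blob(s,'dark',(301,145));print(a[1:],b[1:],tri((t,a[1]),(s,b[1])))
print('hand est',tri((t,(375.1,224.8)),(s,(301,145.2))),plane(t,(375.1,224.8),.07),plane(s,(301,145.2),.07))
```

```text
t 3.65 tcp [0.5845 0.2094 0.106 ] shift mm (initial tool axes) [ -0.   -0.3 -99. ] turn deg [0.08 0.   0.01] shift in final axes [ -0.   -0.5 -99. ] F [-1.  -0.2  5.6] w 0.196 q [ 0.24  0.36 -0.19  1.02 -0.    0.15]
(array([375.6875    , 224.79166667]), array([371, 221,   9,   9,  48], dtype=int32)) (array([303.05172414, 178.49137931]), array([297, 170,  14,  15, 116], dtype=int32)) (array([ 0.5822065 , -0.21164178, -0.03523214]), [np.float64(0.011230247670174859), np.float64(0.011230247670174647)])
hand est (array([ 0.57656187, -0.18799918,  0.07107163]), [np.float64(0.0004405222623778093), np.float64(0.0004405222623779418)]) [ 0.57629266 -0.18821276  0.07      ] [ 0.57717752 -0.18970903  0.07      ]
```

Request:
apply_moves --deltas '[0, 0, -10, 0, 0, 0, 1, 0, 0, -20, 0, 0, 0, 1, 0, 0, -20, 0, 0, 0, 1, 0, 0, -20, 0, 0, 0, 1, 0, 0, -20, 0, 0, 0, 1, 0, 0, -20, 0, 0, 0, 1, 0, 0, -10, 0, 0, 0, 1, 0, 0, 0, 0, 0, 0, 1]'

```text
time_s: 4.55
eef_pos: [0.5845, 0.2097, 0.2263]
orientation: [2.119, 2.318, 0.003]
wrist_force: [1.0, -0.1, -4.0]
width: 0.197
```

Run:
```python
from h import *
goto((.5766,-.118,.226),np.pi/2+.089)
s=cap('side','s1.png')
m,c,st=blob(s,'orange',proj(s,[.584,.2094,.243])[0]);print(c,st,proj(s,[.584,.2094,.243]))
```

```text
t 4.55 tcp [0.5845 0.2097 0.2263] shift mm (initial tool axes) [-3.257e+02 -3.720e+01  1.000e-01] turn deg [ 0.12 -0.03  0.02] shift in final axes [-3.257e+02 -3.700e+01  3.000e-01] F [ 1.  -0.1 -4. ] w 0.197 q [ 0.24  0.27 -0.04  1.25  0.    0.15]
[281.56853933 201.0247191 ] [268 193  28  18 445] [[261.71584374 200.89070262]]
```

View pics/s1.png

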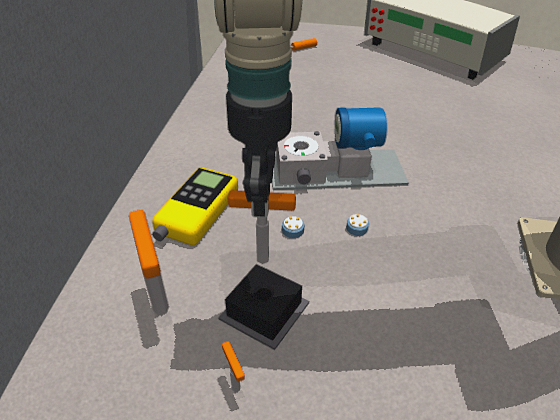

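The key is out and hanging straight: bar at (262,201), tip at (262,260). Next I'll move to 70 mm short of the bore and look with the wrist camera.

Request:
apply_moves --deltas '[-15, -1.7, 0, 0, 0, 0, 1, -29.6, -3.4, 0, 0, 0, 0, 1, -29.6, -3.4, 0, 0, 0, 0, 1, -29.6, -3.4, 0, 0, 0, 0, 1, -29.6, -3.4, 0, 0, 0, 0, 1, -29.6, -3.4, 0, 0, 0, 0, 1, -29.6, -3.4, 0, 0, 0, 0, 1, -29.6, -3.4, 0, 0, 0, 0, 1, -29.6, -3.4, 0, 0, 0, 0, 1, -29.6, -3.4, 0, 0, 0, 0, 1, -29.6, -3.4, 0, 0, 0, 0, 1, -15, -1.7, 0, 0, 0, 0, 1, 0, 0, 0, 0, 0, 0, 1, 0, 0, 0, 0, 0, 0, 1]'

```text
time_s: 6.0
eef_pos: [0.5749, -0.1183, 0.2242]
orientation: [-2.119, -2.316, 0.0]
wrist_force: [-0.4, 0.6, -2.9]
width: 0.204
```

Run:
```python
from h import *
goto((.5766,-.188,.226),np.pi/2+.089)
c=cap('wrist','w2.png');print(proj(c,[(.5766,-.188,.07),(.5766,-.118,.128)]))
```

```text
t 6.0 tcp [ 0.5749 -0.1183  0.2242] shift mm (initial tool axes) [-69.5  -4.5  -1.9] turn deg [-0.09 -0.09 -0.02] shift in final axes [-69.5  -4.5  -1.8] F [-0.4  0.6 -2.9] w 0.204 q [-0.31  0.21 -0.12  1.24  0.   -0.4 ]
[[187.23161013 187.11488496]
 [274.5959794  215.70853195]]
```

View pics/w2.png

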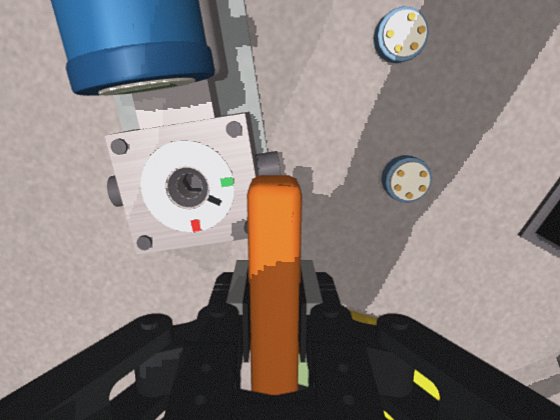

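The bore shows at (187,187), right where my earlier estimate projects. I'll refine it from this view.

```bash
cat >> h.py <<'E'
def dial(c,g):
    h=cv2.cvtColor(c['frame'],cv2.COLOR_RGB2HSV);g=np.array(g).round().astype(int)
    m=((h[...,2]<140)).astype(np.uint8);M=np.zeros_like(m);cv2.circle(M,tuple(int(v) for v in g),38,1,-1)
    m=cv2.morphologyEx(m&M,cv2.MORPH_OPEN,np.ones((13,13),np.uint8))
    n,l,s,ce=cv2.connectedComponentsWithStats(m);i=1+np.argmin([np.hypot(*(ce[k]-g)) for k in range(1,n)])
    e=cv2.fitEllipse(cv2.convexHull(max(cv2.findContours((l==i).astype(np.uint8),0,1)[0],key=len)));return e
E
python3 - <<'E'
from h import *
c=cap('wrist');e=dial(c,(187,187));p=plane(c,e[0],.07);print(e,p)
d=np.linalg.norm(c['o']-p);print('diam mm',np.array(e[1])/c['fx']*d*1e3)
s=cap('side');print(proj(s,p),plane(s,(301,145.2),.07), tri((c,e[0]),(s,(301,145.2))))
# manifold axes: red and green marks
h=cv2.cvtColor(c['frame'],cv2.COLOR_RGB2HSV)
for n,lo,hi in(('red',(0,150,80),(4,255,255)),('green',(45,100,60),(80,255,255))):
    m=cv2.inRange(h,lo,hi);m[:, :130]=0;m[:140]=0;m[240:]=0;m[:,245:]=0;q=np.argwhere(m).mean(0)[::-1];r=plane(c,q,.07)-p;print(n,q,np.degrees(np.arctan2(r[1],r[0])),np.linalg.norm(r))
r=plane(c,(215,201),.07)-p;print('ptr',np.degrees(np.arctan2(r[1],r[0])))
E
```

```text
((186.62547302246094, 186.4893798828125), (38.321990966796875, 40.700714111328125), 128.39306640625) [ 0.57649663 -0.18809664  0.07      ]
diam mm [31.51007159 33.46596518]
[[301.21425509 145.63733378]] [ 0.57717752 -0.18970903  0.07      ] (array([ 0.57662105, -0.18790619,  0.07109724]), [np.float64(0.0003805122875590693), np.float64(0.00038051228755922915)])
red [194.81012658 224.55696203] 13.476508420486907 0.032390698292345886
green [226.01052632 181.08421053] 103.07681038320924 0.03197202813796753
ptr 66.7657701075778
```

Request:
apply_moves --deltas '[-12, -0.8, 0, 0, 0, 0, 1, -24, -1.3, 0, 0, 0, 0, 1, -23, -1.2, 0, 0, 0, 0, 1, -10.5, -1, 0, 0, 0, 0, 1, 0, 0, 0, 0, 0, 0, 1, 0, 0, 0, 0, 0, 0, 1, 0, 0, 0, 0, 0, 0, 1]'

```text
time_s: 6.85
eef_pos: [0.5774, -0.1873, 0.225]
orientation: [-2.119, -2.319, -0.0]
wrist_force: [0.6, -0.4, -3.0]
width: 0.198
```

Run:
```python
from h import *
goto((.5765,-.188,.226),np.pi/2+.089)
s=cap('side');t=cap('top')
p=env.observe()['eef_pos'];print(proj(s,[p-[0,0,.098],p+[0,0,.017]]))
o=[]
for n,c in(('s',s),('t',t)):
    u=proj(c,p-[0,0,.05])[0].astype(int);x,y=u-[33,50];o.append(cv2.resize(c['frame'][y:y+100,x:x+66,::-1],None,fx=6,fy=6,interpolation=cv2.INTER_CUBIC));print(n,x,y)
cv2.imwrite('pics/tip.png',np.hstack(o))
```

```text
t 6.85 tcp [ 0.5774 -0.1873  0.225 ] shift mm (initial tool axes) [-0.6 -1.  -1. ] turn deg [-0.02 -0.04  0.07] shift in final axes [-0.6 -1.  -1. ] F [ 0.6 -0.4 -3. ] w 0.198 q [-0.42  0.25 -0.08  1.25  0.   -0.51]
[[301.66147821 123.16813537]
 [303.73935863  72.9282301 ]]
s 269 52
t 351 165
```

View pics/tip.png

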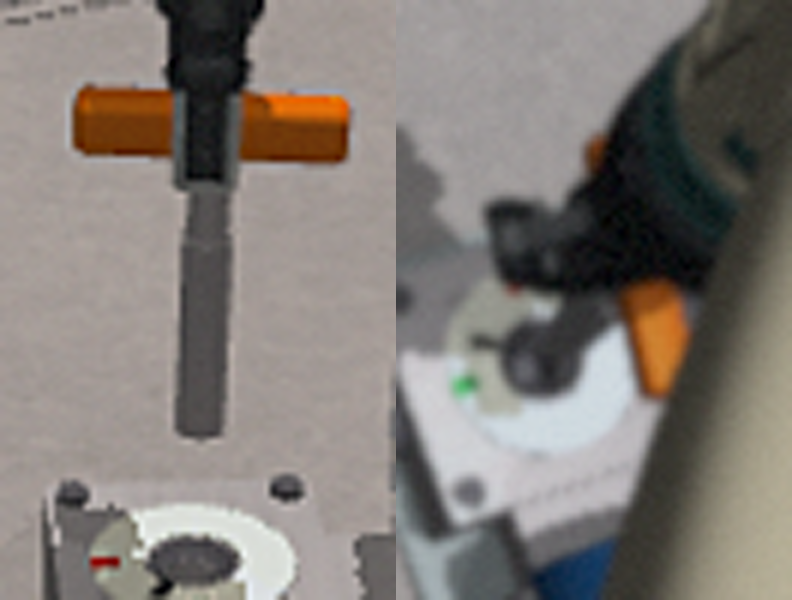

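The side crop puts the tip at about (302.3,123.7), against a prediction of (301.7,123.2), so it's about 1 mm off and the shaft is upright. I'll trim sideways and go down into the bore.

Request:
apply_moves --deltas '[-0.6, -1, 15, 0, 0, 0, 1, 0, 0, 20, 0, 0, 0, 1, 0, 0, 15, 0, 0, 0, 1, 0, 0, 5, 0, 0, 0, 1, 0, 0, 5, 0, 0, 0, 1, 0, 0, 5, 0, 0, 0, 1, 0, 0, 4, 0, 0, 0, 1, 0, 0, 0, 0, 0, 0, 1, 0, 0, 0, 0, 0, 0, 1]'

```text
time_s: 7.85
eef_pos: [0.577, -0.1885, 0.156]
orientation: [-2.12, -2.319, -0.002]
wrist_force: [0.7, 1.3, -4.3]
width: 0.197
```

Run:
```python
from h import *
goto((.5765,-.188,.143),np.pi/2+.089);print(env.observe()['torque'])
```

```text
t 7.85 tcp [ 0.577  -0.1885  0.156 ] shift mm (initial tool axes) [ 0.5 -0.4 13. ] turn deg [ 0.05 -0.06  0.03] shift in final axes [ 0.6 -0.4 13. ] F [ 0.7  1.3 -4.3] w 0.197 q [-0.42  0.29 -0.17  1.11  0.   -0.51]
[ 0.64830507 -0.3839518  -0.04894203]
```

Request:
apply_moves --deltas '[0, 0, 4, 0, 0, 0, 1, 0, 0, 4, 0, 0, 0, 1, 0, 0, 3, 0, 0, 0, 1, 0, 0, 1.5, 0, 0, 0, 1, 0, 0, 0, 0, 0, 0, 1, 0, 0, 0, 0, 0, 0, 1]'

```text
time_s: 8.45
eef_pos: [0.5768, -0.1886, 0.1433]
orientation: [-2.12, -2.318, -0.001]
wrist_force: [1.6, 3.7, -3.3]
width: 0.199
```

Request:
apply_moves --deltas '[0, 0, 1, 0, 0, 0, 1, 0, 0, 1, 0, 0, 0, 1, 0, 0, 0, 0, 0, 0, 1, 0, 0, 0, 0, 0, 0, 1]'

```text
time_s: 8.85
eef_pos: [0.5769, -0.1887, 0.1418]
orientation: [2.12, 2.318, 0.001]
wrist_force: [2.1, 4.2, 0.2]
width: 0.199
```

Contact with the screw's face starts at a TCP height of about 0.142. I'll press lightly, ease the sideways load and search clockwise.

Request:
apply_moves --deltas '[0.5, -0.3, 0.8, 0, 0, 0, 1, 0, 0, 0.4, 0, 0, 4, 1, 0, 0, 0, 0, 0, 4, 1, 0, 0, 0, 0, 0, 4, 1, 0, 0, 0, 0, 0, 0, 1]'

```text
time_s: 9.35
eef_pos: [0.5767, -0.1887, 0.1404]
orientation: [2.35, 2.084, 0.001]
wrist_force: [2.7, 3.3, -2.1]
width: 0.199
```

Request:
apply_moves --deltas '[0.5, -0.5, 1, 0, 0, 0, 1, 0, 0, 1, 0, 0, 0, 1, 0, 0, 0, 0, 0, 0, 1, 0, 0, 0, 0, 0, 0, 1]'

```text
time_s: 9.75
eef_pos: [0.5769, -0.1885, 0.14]
orientation: [2.348, 2.083, 0.001]
wrist_force: [2.1, 3.7, 5.6]
width: 0.195
```

Request:
apply_moves --deltas '[0, 0, -0.3, 0, 0, 4, 1, 0, 0, 0, 0, 0, 4, 1, 0, 0, 0, 0, 0, 4, 1, 0, 0, 0, 0, 0, 0, 1]'

```text
time_s: 10.15
eef_pos: [0.5769, -0.1887, 0.14]
orientation: [2.553, 1.826, 0.001]
wrist_force: [1.1, 1.8, 5.3]
width: 0.202
```

Run:
```python
from h import *
goto((.5765,-.188,.126),np.pi/2+.089);print(env.observe()['torque'])
```

```text
t 10.15 tcp [ 0.5769 -0.1887  0.14  ] shift mm (initial tool axes) [ 0.5 -0.6 14. ] turn deg [  0.14   0.09 -23.94] shift in final axes [ 0.7 -0.3 14. ] F [1.1 1.8 5.3] w 0.202 q [-0.42  0.3  -0.19  1.07 -0.   -0.09]
[ 0.77159623 -0.7522307   0.20205863]
```

Run:
```python
from h import *
s=cap('side');w=cap('wrist')
a=cv2.resize(s['frame'][115:175,265:338,::-1],(486,400),interpolation=cv2.INTER_CUBIC)
cv2.imwrite('pics/p1.png',np.hstack([a,cv2.resize(w['frame'][60:360,130:430,::-1],(300,400))[:, :300]]))
print(proj(w,[.5765,-.188,.07]))
```

```text
[[275.08253739 224.39120963]]
```

View pics/p1.png

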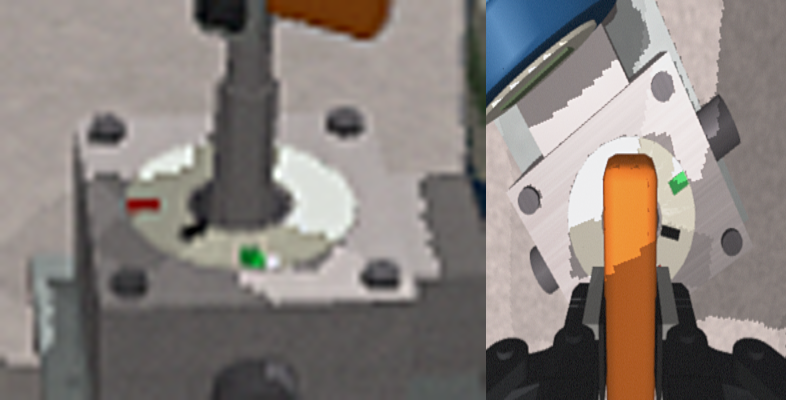

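The pointer is still near where it was, at wrist pixel (314,235), and the key stands upright in the bore. I'll automate the pointer reading by sampling a ring on the dial.

```bash
cat >> h.py <<'E'
def ptr():
    o={}
    for n in('wrist','side'):
        c=cap(n);A=np.radians(np.arange(-10,125,1.));V=[]
        g=c['frame'].max(2)
        for r in (.018,.02,.022):
            P=proj(c,[[.5765+r*np.cos(a),-.188+r*np.sin(a),.07] for a in A]).astype(np.float32)
            V.append(cv2.remap(g,P[:,0][None],P[:,1][None],1)[0])
        v=np.mean(V,0);d=np.degrees(A)[v<70];o[n]=(103.2-d.mean()).round(1) if len(d) else None,len(d),int(v.min())
    print('valve deg',o)
E
python3 - <<'E'
from h import *
ptr();r=plane(cap('wrist'),(314,234.8),.07)-[.5765,-.188,.07];print(np.degrees(np.arctan2(r[1],r[0])),np.linalg.norm(r))
E
```

```text
valve deg {'wrist': (np.float64(46.3), 10, 56), 'side': (np.float64(55.7), 14, 15)}
55.587129117428496 0.02399842936063024
```

The valve has moved from about 36° to about 47° while the tip is still high, and the moment is 0.2 N m. The hex is catching before it drops, so I'll ease back as the task suggests.

Request:
apply_moves --deltas '[0, 0, 0, 0, 0, -3, 1, 0, 0, 0, 0, 0, -2, 1, 0, 0, 0, 0, 0, -2, 1, 0, 0, 0, 0, 0, 0, 1]'

```text
time_s: 10.8
eef_pos: [0.5763, -0.1884, 0.1384]
orientation: [2.437, 1.98, -0.0]
wrist_force: [4.3, 2.2, -1.5]
width: 0.198
```

Run:
```python
from h import *
goto((.5765,-.188,.126),np.pi/2+.089);print(env.observe()['torque']);ptr()
```

```text
t 10.8 tcp [ 0.5763 -0.1884  0.1384] shift mm (initial tool axes) [ 0.4  0.1 12.4] turn deg [  0.05   0.05 -16.92] shift in final axes [ 0.4  0.2 12.4] F [ 4.3  2.2 -1.5] w 0.198 q [-0.42  0.31 -0.19  1.07 -0.   -0.22]
[ 0.56930291 -1.17527555  0.01371094]
valve deg {'wrist': (np.float64(46.7), 10, 59), 'side': (np.float64(55.7), 14, 16)}
```

It dropped: z fell 1.6 mm and the upward force is gone. I'll follow it down.

Request:
apply_moves --deltas '[0, 0, 2, 0, 0, 0, 1, 0, 0, 2, 0, 0, 0, 1, 0, 0, 2, 0, 0, 0, 1, 0, 0, 2, 0, 0, 0, 1, 0, 0, 0, 0, 0, 0, 1]'

```text
time_s: 11.4
eef_pos: [0.5761, -0.1881, 0.1304]
orientation: [2.439, 1.979, 0.0]
wrist_force: [5.0, 0.7, -2.9]
width: 0.202
```

Request:
apply_moves --deltas '[0, 0.5, 1.5, 0, 0, 0, 1, 0, 0, 1.5, 0, 0, 0, 1, 0, 0, 1, 0, 0, 0, 1, 0, 0, 1, 0, 0, 0, 1, 0, 0, 0, 0, 0, 0, 1, 0, 0, 0, 0, 0, 0, 1]'

```text
time_s: 12.0
eef_pos: [0.5771, -0.1884, 0.1288]
orientation: [2.438, 1.978, 0.001]
wrist_force: [1.6, 2.6, 12.0]
width: 0.2
```

The floor contact is at TCP 0.1288, which puts the tip at about 0.031, as expected for fully home. I'll ease the load and turn clockwise.

Request:
apply_moves --deltas '[0, 0, -1.5, 0, 0, 0, 1, 0, 0, 0, 0, 0, 4, 1, 0, 0, 0, 0, 0, 4, 1, 0, 0, 0, 0, 0, 4, 1, 0, 0, 0, 0, 0, 4, 1, 0, 0, 0, 0, 0, 4, 1, 0, 0, 0, 0, 0, 4, 1, 0, 0, 0, 0, 0, 4, 1, 0, 0, 0, 0, 0, 4, 1, 0, 0, 0, 0, 0, 4, 1, 0, 0, 0, 0, 0, 4, 1, 0, 0, 0, 0, 0, 0, 1]'

```text
time_s: 13.2
eef_pos: [0.5768, -0.1888, 0.1288]
orientation: [2.968, 1.024, 0.0]
wrist_force: [3.0, 1.2, 6.8]
width: 0.199
```

Run:
```python
from h import *
goto((.5765,-.188,.126),np.pi/2+.089);print(env.observe()['torque']);ptr()
```

```text
t 13.2 tcp [ 0.5768 -0.1888  0.1288] shift mm (initial tool axes) [ 0.3 -0.8  2.8] turn deg [  0.1    0.09 -57.04] shift in final axes [ 0.8 -0.2  2.8] F [3.  1.2 6.8] w 0.199 q [-0.42  0.31 -0.2   1.05 -0.    0.48]
[ 0.34978577 -0.68367135  0.19862313]
valve deg {'wrist': (np.float64(83.2), 11, 61), 'side': (np.float64(95.7), 14, 54)}
```

Request:
apply_moves --deltas '[0, 0, 0, 0, 0, 3, 1, 0, 0, 0, 0, 0, 3, 1, 0, 0, 0, 0, 0, 2, 1, 0, 0, 0, 0, 0, 2, 1, 0, 0, 0, 0, 0, 0, 1]'

```text
time_s: 13.8
eef_pos: [0.5767, -0.1889, 0.1288]
orientation: [3.045, 0.764, 0.0]
wrist_force: [1.5, 0.2, 6.4]
width: 0.198
```

Run:
```python
from h import *
goto((.5765,-.188,.126),np.pi/2+.089);print(env.observe()['torque']);ptr()
```

```text
t 13.8 tcp [ 0.5767 -0.1889  0.1288] shift mm (initial tool axes) [ 0.3 -0.9  2.8] turn deg [  0.11   0.12 -66.94] shift in final axes [ 1.  -0.1  2.8] F [1.5 0.2 6.4] w 0.198 q [-0.42  0.31 -0.2   1.05 -0.    0.66]
[ 0.23028536 -0.60396921  0.42318741]
valve deg {'wrist': (np.float64(90.4), 8, 63), 'side': (np.float64(99.7), 8, 51)}
```

The pointer is at about 90° and the moment has jumped to 0.42, which is the stop. I'll push 2° more to confirm, then unwind within the play.

Request:
apply_moves --deltas '[0, 0, 0, 0, 0, 2, 1, 0, 0, 0, 0, 0, 0, 1]'

```text
time_s: 14.1
eef_pos: [0.5767, -0.189, 0.1288]
orientation: [3.057, 0.712, -0.0]
wrist_force: [1.2, 0.7, 6.6]
width: 0.2
```

Run:
```python
from h import *
print(env.observe()['torque']);ptr()
```

```text
[ 0.15180536 -0.53176212  0.71439369]
valve deg {'wrist': (np.float64(91.2), 8, 64), 'side': (np.float64(99.7), 8, 52)}
```

Request:
apply_moves --deltas '[0, 0, -0.8, 0, 0, -3, 1, 0, 0, 0, 0, 0, -2, 1, 0, 0, 0, 0, 0, 0, 1, 0, 0, 0, 0, 0, 0, 1]'

```text
time_s: 14.6
eef_pos: [0.5766, -0.1888, 0.1289]
orientation: [3.025, 0.841, -0.0]
wrist_force: [2.3, -0.2, 5.2]
width: 0.195
```

Run:
```python
from h import *
o=env.observe();print(o['torque'],o['wrist_force'],o['eef_pos']);ptr()
```

```text
[ 0.06771378 -0.71672552  0.0639461 ] [ 2.29758724 -0.22276968  5.19590982] [ 0.57660277 -0.18876052  0.12885847]
valve deg {'wrist': (np.float64(90.7), 10, 61), 'side': (np.float64(100.2), 7, 53)}
```

At the stop and unloaded. Now open and rise straight up.

Request:
apply_moves --deltas '[0, 0, 0, 0, 0, 0, -0.3, 0, 0, 0, 0, 0, 0, -1, 0, 0, 0, 0, 0, 0, -1, 0, 0, 0, 0, 0, 0, -1, 0, 0, 0, 0, 0, 0, -1, 0, 0, 0, 0, 0, 0, -1, 0, 0, 0, 0, 0, 0, -1, 0, 0, 0, 0, 0, 0, -1, 0, 0, -10, 0, 0, 0, -1, 0, 0, -20, 0, 0, 0, -1, 0, 0, -25, 0, 0, 0, -1, 0, 0, -25, 0, 0, 0, -1, 0, 0, -25, 0, 0, 0, -1, 0, 0, 0, 0, 0, 0, -1, 0, 0, 0, 0, 0, 0, -1]'

```text
time_s: 16.2
eef_pos: [0.5769, -0.1883, 0.2343]
orientation: [3.025, 0.842, 0.003]
wrist_force: [-0.9, 0.5, 0.6]
width: 0.995
```

Run:
```python
from h import *
o=env.observe();print(o['eef_pos'],o['wrist_force'],o['width']);ptr()
s=cap('side','fin.png');w=cap('wrist');a,b=blob(s,'orange',proj(s,[.5765,-.188,.146])[0])[1],blob(w,'orange',proj(w,[.5765,-.188,.146])[0])[1]
print('grip',tri((s,a),(w,b)),a,b)
cv2.imwrite('pics/f.png',np.hstack([s['frame'][40:300,130:420,::-1],w['frame'][60:320,100:430,::-1]]))
```

```text
[ 0.57694467 -0.18825148  0.23426808] [-0.86246646  0.52194288  0.64600448] 0.9950392485621378
valve deg {'wrist': (np.float64(90.7), 10, 53), 'side': (np.float64(100.2), 7, 50)}
grip (array([ 0.57594874, -0.18620787,  0.147005  ]), [np.float64(0.0002839748375613737), np.float64(0.0002839748375613231)]) [302.56346749 115.25696594] [274.88629363 216.83264887]
```

View pics/f.png

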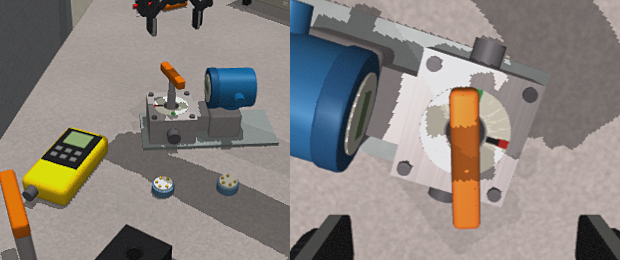

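The key stands free in the socket with its grip at z = 0.147 (0.146 expected). The pointer is on the red mark at crop (500,143), the pucks and calibrator are where they were, and the gripper is clear. I'll hand in.

```bash
python3 -c "
from station import env
print(env.job_done())"
```

```text
the job is handed in; nothing more can be done
None
```

The valve is closed, and the middle-sized key is standing released and fully home in the socket. I handed the job in at about 16 s of the 51 s allowed; it reports no verdict.

**What I did:** I took the key from its stand, lowered it into the bore and searched clockwise. The hex caught and moved the pointer from about 36° to 47° before dropping, so I eased back 7° and it dropped home. I then turned it clockwise to the stop, unwound 5° within the play, let go and rose clear.

**Last checks:**
- **Valve:** the wrist camera reads the pointer at 90.7°, on the red mark. At the stop the moment rose from 0.2 to 0.7 N m while the pointer barely moved.
- **Key height:** from two views the grip centre is 147 mm up, against 146 mm expected. The tip is therefore within about 1 mm of the socket floor.
- **Key upright:** the grip is about 2 mm sideways of the bore's axis, which means a tilt of about 0.02 rad.
- **Bystanders:** the pucks and calibrator look unmoved in the pictures; I didn't measure their positions again.
- **Gripper:** it is open and clear, with about 1 N on the wrist.

**One disagreement:** the side camera's pointer reading is about 10° higher than the wrist camera's throughout (100° at the end). Its view of the dial is oblique and it picks up other dark pixels. I went by the wrist camera and the moment at the stop.

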